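Draw the sprung length stop out to its mark and hold it

TASK

The flux bottle on the white mark stands in the way of the blue length stop: first slide it along the board, without lifting or tipping it, until it stands wholly on the green mark. Then pull the stop's black knob straight out against its spring until the yellow pointer stands over the middle of the red clip on the rule, and finish holding it there, still gripping the knob: do not let go. Leave the tape roll and the pencil on the board, and the mug beside it, where they are.

Things in the scene. Friction and masses are not known exactly. Their poses are not given: they have to be found in the camera images.
- bench_board: fixed plywood board on rubber feet, 330 x 440 x 24 mm; origin on the table under its centre, z up, top 24 mm above the origin; its own x points roughly away from the robot and y to its left. All of the work is on it
- length_stop: fixed blue spring length stop; origin on the board's top under the mouth of its tube. Foot (60 mm wide) and tube (top 73 mm up) lie at its x 0 to +100 mm; a steel rod, axis 55 mm up, comes out along its -x, roughly towards the robot. A flat rule, 20 mm wide, top 6 mm up, lies at its y = -55 mm, x -160 to +30 mm
- pull_rod (a joint): how far the rod is drawn out, m: 0 fully in (where the spring pulls it), end stop at 0.130. The spring pulls back with about 3 N at 0 and 60 N/m more (9 N at 0.100)
- knob (a point): centre of the black knob on the rod's end, 55 mm above the board, 55 mm in front of the tube's mouth when the rod is in. The knob is a waisted round handle 40 mm long along the rod, 25 mm thick in its 20 mm long waist and 32 mm at both flanges; it can be gripped across from above. Moves with the rod along the stop's -x
- pointer (a point): lower tip of the yellow pointer, a thin rod fixed to the pull rod 45 mm behind the knob's centre; it reaches 55 mm sideways at the rod's height (the stop's -y) and then down to 15 mm above the board, over the rule. Moves with the rod
- red_clip: red clip on the rule, the length mark: 10 mm long along the rule, 26 mm wide, white line across its middle, fixed for the run; origin on its middle at the rule's top, axes parallel to the stop's. It stands 60 to 100 mm of rod travel from the pointer's starting place
- flux_bottle: loose upright round bottle, cream body 54 mm thick and straight to 70 mm above its bottom, shoulder above, red cap 31 mm thick from 90 to 108 mm above its bottom; origin at the centre of its bottom, z up; 0.1 to 0.2 kg. Starts on the white mark in front of the knob
- start_mark: white printed disc on the board, 84 mm across, where the bottle starts; origin at its centre; flat, nothing to catch on
- green_mark: green printed disc on the board, 84 mm across, flat; origin at its centre: where the bottle must go
- blue_mark: blue printed disc on the board, 84 mm across, flat; origin at its centre: not used. Blue and green may be swapped; both lie on the stop's +y side
- tape_roll: loose roll of tan masking tape lying flat on the board, 96 mm across, 25 mm high; origin at the centre of its underside; leave alone
- pencil: loose red carpenter's pencil lying on the board, 152 mm long, 8 mm high; origin at the centre of its underside; leave alone
- mug: loose white spotted mug on the table, left of the board, 82 x 114 x 91 mm; origin at its underside; leave alone
Mind the look-alikes: they are no part of the job. What is meant by the flux_bottle is not pink, and is the smaller of those in its own colour.

How it is judged:
By the outcome, as a careful person would: the job done as asked, in the order asked, and still so for the second after the job is handed in, while the arm keeps its last pose, push and grip.
It also fails if it takes over 45 s, if anything falls off the work surface, if the arm or the gripper's body presses on something with over 40 N, if the wrist force passes 120 N, or if a joint passes its speed limit or range.

ROBOT

A 6-joint arm with a two-finger parallel gripper is mounted at the origin on a cart in front of the work surface, level with it; the furniture and walls round the work are solid. World frame = base frame: x ahead of the robot, y to its left, z up, the work surface at z = 0. Lengths are in m, angles in rad, forces in N, time in s.
With the tool pointing down it reaches from about 0.25 to 0.775 m from the base axis. Payload 8.9 kg.
Tool frame: the origin (TCP) lies between the finger pads; the fingertips stand 14 mm ahead of it and the grasp point (between the pads) lies 5 mm behind it; y points along the fingers, z is the direction in which the jaws open and shut, and the axes are right-handed (so a half turn about y gives the same grasp; the last joint's range is limited). The gripper opens to 85 mm and grips with 20 to 120 N. Pads are 22 mm wide; open, the fingers measure 114 mm over their backs; the gripper's body (76 mm by 85 mm) begins 54 mm behind the grasp point. The pads swing forward as they close: fully open they stand 13 mm farther back than shut.
Start: joints at [-1.248, 0.291, -0.153, 1.127, 0, 1.431], TCP at [0.234, -0.47, 0.245] pointing down, gripper open.
Joint ranges: [-2.52, 2.52], [-0.91, 1.74], [-1.3, 1.37], [-1.96, 2.02], [-1.52, 1.47], [-3.14, 3.14]. Speed limits (rad/s): [2.22, 2.22, 2.79, 3.14, 3.14, 3.14].

INTERFACE

Orientations are given as a 3x3 rotation matrix whose columns are the frame's x, y, z axes.
In Python, from plant import telemetry, optics, ctrl gives the robot as it stands.
- The arm moves only by the tool carry_out, never from a script. Its argument "steps" is a list of rows, each a list of 4 numbers: the shift along the tool's x, y, z in m, then the turn about the tool's y in rad. A call has 1 to 10 rows; each row shifts and turns the commanded pose from where the row before left it, along the tool's axes as they then stand; what a row does not reach is not made up. A row lasts 1/10 s, in which the tool goes at most 50 mm and 8.59 degrees, less where a joint would pass 70% of its speed; a pose out of reach is approached as far as the arm can. A call with a gripper value outside its range is refused whole. "jaw" is the gripper command: -1 is shut, 1 is fully open, values between are in proportion, set as the call begins (left out, the last holds). The fingers move at their own pace and stop on an object; the grip force is fixed at half the most. Time passes only in rows, so rows that do not move let the fingers close. It gives the time, the measured TCP pose, the force and the opening at its end, in the units of the state.
- telemetry.read_state(): the state, without advancing time (a new reading comes with each control period).
- optics.read_camera(name): name is "side" or "top" or "wrist"; returns the picture (384x512x3 uint8, red, green, blue); there is no depth.
- optics.get_calibration(name): a dict with "fx", "fy", "cx", "cy" (pixels), "cam_to_world" (4x4, takes a point from camera to world coordinates); the wrist camera has in their place "mount" (4x4, takes a point from camera to tool coordinates, whose origin is the TCP and whose axes are the tool frame's). Camera axes: x right, y down, z forward; pixel columns grow to the right and rows downward; lengths in m; the calibration is good to about 2 mm. A picture is of the moment at which its call begins: read the wrist's pose just before it. get_calibration takes no time and is no camera call.
- ctrl.sign_off(): hands the job in, once; it reports no verdict.
Trained networks look in the newest picture that a camera, given by its name, has taken for a name from the list of things; names that differ only in an ending like _2 or _b are one class to them, and where a whole thing is asked for, a point or a joint stands for the part that bears it (a point fixed in the world has none). Each returns a list of dicts, best first, with "conf" (0 to 1); they miss things now and then, are a little off and sometimes report something else, mostly with a low value. They report only what shows in the picture. A call takes as long as a camera call. They do not tell look-alikes from the thing itself.
- optics.search_frame(camera, target): "point" ([x, y, z] in m, in the coordinates of the camera as it stood for that picture, good to about 4 mm: the middle of the surface that is visible of it).
- optics.pinpoint(camera, target): "point" ([x, y, z] in m, in the coordinates of the camera as it stood for that picture, good to about 4 mm: a listed point, or the origin of a listed thing).
The state is a dict: "time_s": time; "joint_positions": joint angles; "qd": joint speeds; "tau": joint torques, N m; "ee_pos": TCP position; "ee_rot": TCP orientation; "contact_force": force on the tool from outside, world axes, zero at the start; "torque": the same for the moment, N m; "opening": finger opening in m.
Only numpy, scipy, OpenCV 4.12 (cv2) and the standard library are available. Lean on these libraries where they do the work, as an engineer would, in place of code of your own. Each camera call takes 0.05 s, during which the arm holds its last target. There are 200 camera calls.

## Working session

There is one attempt and no reset: what is moved stays moved. The work goes in short steps, Python scripts to look and compute and a tool call to move; the robot and the scene stay as the last step left them, time stands still between calls to the robot, and variables do not carry over. Pictures are saved under pics/ and viewed, about 8 in all and at most 12, crops included, and the job is handed in when it is done.

Besides the shell and the picture viewer there is one more tool, called as name(argument=value, ...), one argument or row to a line, values as JSON. carry_out: Moves the arm, as the interface text tells. Its arguments: {"type":"object","properties":{"steps":{"type":"array"},"jaw":{"type":"number"}},"required":["steps"]}

```bash
mkdir -p pics
cat > h.py <<'E'
import numpy as np, cv2
from plant import telemetry, optics, ctrl
def snap(c,name=None):
    s=telemetry.read_state(); im=optics.read_camera(c)
    if name: cv2.imwrite(f'pics/{name}.png',im[:,:,::-1])
    return s,im
def T(c,s):
    k=optics.get_calibration(c)
    if 'cam_to_world' in k: return np.array(k['cam_to_world'])
    M=np.eye(4); M[:3,:3]=s['ee_rot']; M[:3,3]=s['ee_pos']; return M@np.array(k['mount'])
def find(c,s,names,n=3):
    M=T(c,s)
    for t in names:
        for d in optics.pinpoint(c,t)[:n]:
            p=M@np.r_[d['point'],1]; print(c,t,round(d['conf'],2),p[:3].round(4))
def ray(c,s,u,v,z):
    k=optics.get_calibration(c); M=T(c,s)
    d=M[:3,:3]@np.array([(u-k['cx'])/k['fx'],(v-k['cy'])/k['fy'],1]); o=M[:3,3]
    return o+d*(z-o[2])/d[2]
def proj(c,s,p):
    k=optics.get_calibration(c); q=np.linalg.inv(T(c,s))@np.r_[p,1]
    return np.array([k['cx']+k['fx']*q[0]/q[2],k['cy']+k['fy']*q[1]/q[2]])
E
python3 - <<'E'
from h import *
for c in ['top','side']:
    s,im=snap(c,c+'0')
    find(c,s,['length_stop','knob','pointer','red_clip','flux_bottle','start_mark','green_mark','blue_mark','tape_roll','pencil','mug','bench_board'])
print(s['time_s'],s['ee_pos'],s['ee_rot'],s['opening'])
a=cv2.imread('pics/top0.png');b=cv2.imread('pics/side0.png')
E
```

```text
top length_stop 0.59 [0.6012 0.1652 0.0233]
top length_stop 0.39 [ 5.325e-01  6.058e-01 -1.000e-04]
top knob 0.77 [0.5425 0.1702 0.0786]
top red_clip 0.41 [0.5183 0.1147 0.026 ]
top flux_bottle 0.95 [ 0.7934  0.3022 -0.0049]
top flux_bottle 0.89 [ 0.8226  0.2003 -0.0023]
top flux_bottle 0.77 [0.4549 0.1708 0.0213]
top start_mark 0.84 [0.4566 0.17   0.0267]
top green_mark 0.55 [0.4802 0.315  0.0225]
top blue_mark 0.59 [0.4918 0.4147 0.0211]
top blue_mark 0.55 [0.4544 0.1721 0.0198]
top blue_mark 0.29 [0.5185 0.1179 0.0258]
top tape_roll 0.78 [0.6483 0.4002 0.0214]
top pencil 0.62 [0.6258 0.2836 0.0225]
top mug 0.88 [0.5326 0.608  0.0007]
top mug 0.35 [0.649  0.3993 0.0224]
top bench_board 0.72 [ 0.5519  0.2507 -0.0008]
side length_stop 0.84 [0.6028 0.1673 0.0261]
side knob 0.79 [0.5415 0.1706 0.0856]
side pointer 0.74 [0.5868 0.1137 0.0381]
side red_clip 0.59 [0.5223 0.1195 0.0246]
side flux_bottle 0.94 [0.4498 0.1677 0.0246]
side flux_bottle 0.88 [ 0.7946  0.3011 -0.0033]
side flux_bottle 0.68 [ 8.293e-01  2.050e-01 -7.000e-04]
side start_mark 0.62 [0.4527 0.1765 0.0248]
side green_mark 0.64 [0.4812 0.3184 0.0285]
side blue_mark 0.71 [0.4926 0.4149 0.0247]
side pencil 0.66 [0.6234 0.2845 0.0231]
side mug 0.91 [ 0.5331  0.6046 -0.0026]
side bench_board 0.77 [ 0.5511  0.2526 -0.0031]
0.65 [ 0.23394419 -0.47002571  0.24532631] [[-8.95225321e-01  5.89567820e-05  4.45613757e-01]
 [-4.45613760e-01 -5.43278690e-05 -8.95225320e-01]
 [-2.85703581e-05 -9.99999997e-01  7.49076373e-05]] 0.08542515141992249
```

View pics/top0.png

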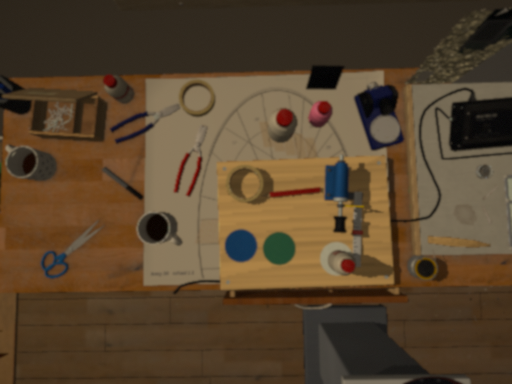

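View pics/side0.png

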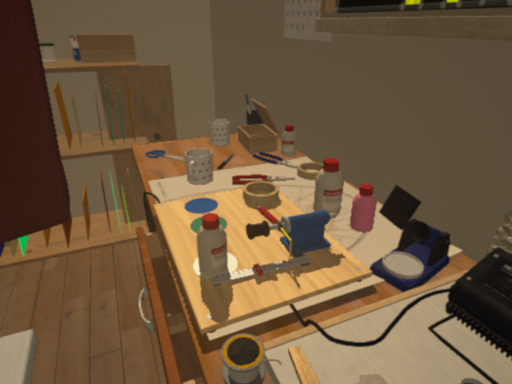

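The top picture shows the green mark at (279,248), the blue at (240,245) and the bottle on the white mark at (340,260). The side picture agrees: the bottle is at (211,245) and the knob at (258,230). The bottle is at about (0.453, 0.170) and the green mark at about (0.481, 0.317). I'll turn the tool so its z axis lies along world +y, then move over the bottle.

carry_out(
  steps=[
    [0,0,0,-0.149],
    [0,0,0,-0.149],
    [0,0,0,-0.149],
    [0,0,0,-0.149],
    [0,0,0,-0.149],
    [0,0,0,-0.149],
    [0,0,0,-0.149],
    [0,0,0,-0.149],
    [0,0,0,-0.149],
  ],
  jaw=1,
)

```text
time_s: 2.2
ee_pos: [0.2339, -0.47, 0.2453]
ee_rot: [[0.236, -0.0, 0.972], [-0.972, 0.0, 0.236], [-0.0, -1.0, -0.0]]
contact_force: [0.2, 0.3, 0.0]
opening: 0.0855
```

carry_out(
  steps=[
    [0,0,0,-0.149],
    [0,0,0,-0.149],
    [0,0,0,-0.149],
    [0,0,0,-0.149],
    [0,0,0,-0.149],
    [0,0,0,-0.149],
    [0,0,0,-0.149],
    [0,0,0,-0.149],
    [0,0,0,-0.149],
  ],
)

```text
time_s: 3.1
ee_pos: [0.2339, -0.47, 0.2453]
ee_rot: [[1.0, -0.0, -0.008], [0.008, 0.0, 1.0], [-0.0, -1.0, 0.0]]
contact_force: [-0.3, -0.0, 0.2]
opening: 0.0857
```

carry_out(
  steps=[
    [0.013,0,0.045,0],
    [0.013,0,0.045,0],
    [0.013,0,0.045,0],
    [0.013,0,0.045,0],
    [0.013,0,0.045,0],
    [0.013,0,0.045,0],
    [0.013,0,0.045,0],
    [0.013,0,0.045,0],
    [0.013,0,0.045,0],
    [0.013,0,0.045,0],
  ],
)

```text
time_s: 4.1
ee_pos: [0.3632, -0.0179, 0.2457]
ee_rot: [[1.0, 0.001, -0.002], [0.002, -0.0, 1.0], [0.001, -1.0, -0.0]]
contact_force: [0.7, -0.9, 0.7]
opening: 0.0851
```

carry_out(
  steps=[
    [0.013,0,0.045,0],
    [0.013,0,0.045,0],
    [0.013,0,0.045,0],
    [0.013,0,0.045,0],
    [0.008,0,0.01,0],
    [0,0,0,0],
    [0,0,0,0],
  ],
)

```text
time_s: 4.8
ee_pos: [0.4221, 0.1697, 0.2451]
ee_rot: [[1.0, -0.001, -0.002], [0.002, -0.001, 1.0], [-0.001, -1.0, -0.001]]
contact_force: [-0.7, -0.5, -0.3]
opening: 0.0856
```

Run:
```python
from h import *
s,im=snap('wrist','w1')
find('wrist',s,['length_stop','knob','pointer','red_clip','flux_bottle','start_mark','green_mark','blue_mark'],2)
print(s['ee_pos'],T('wrist',s).round(3))
```

```text
wrist length_stop 0.89 [0.5973 0.1641 0.0253]
wrist knob 0.78 [0.5448 0.168  0.0784]
wrist pointer 0.97 [0.5888 0.1147 0.0395]
wrist red_clip 0.58 [0.5175 0.1164 0.0332]
wrist red_clip 0.47 [0.4833 0.3131 0.0231]
wrist flux_bottle 0.79 [0.4503 0.1716 0.026 ]
wrist start_mark 0.31 [0.6253 0.2836 0.0265]
[0.42211231 0.16970213 0.2450858 ] [[-0.002  0.966  0.26   0.357]
 [ 1.     0.002 -0.001  0.17 ]
 [-0.001  0.26  -0.966  0.374]
 [ 0.     0.     0.     1.   ]]
```

View pics/w1.png

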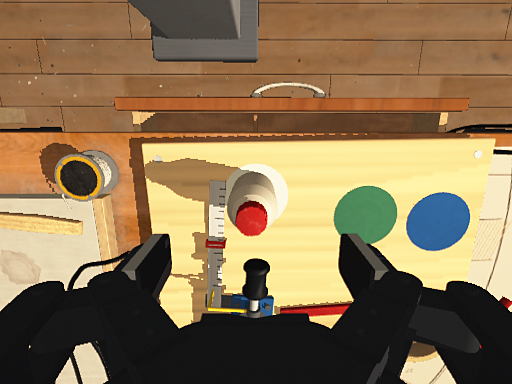

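The wrist view shows the green disc at (366,215), blue at (438,222), the bottle cap at (251,218), the knob at (257,280), the clip at (216,244) and the pointer base at about (210,308). Next I'll segment the green disc, cap, clip and rule direction to get exact positions.

Run:
```python
from h import *
s,im=snap('wrist')
hsv=cv2.cvtColor(im,cv2.COLOR_RGB2HSV).astype(int);H,S,V=[hsv[...,i] for i in range(3)]
def cen(m,box):
    k=np.zeros(m.shape,bool);x0,y0,x1,y1=box;k[y0:y1,x0:x1]=1
    c=max(cv2.findContours(((m&k)*255).astype(np.uint8),0,1)[0],key=cv2.contourArea)
    return c[:,0,:].astype(float)
g=cen((H>40)&(H<95)&(S>90),(320,170,410,260))
W=np.array([ray('wrist',s,u,v,.024) for u,v in g])[:,:2].astype(np.float32)
print('green',cv2.minEnclosingCircle(W))
red=((H<8)|(H>172))&(S>150)&(V>60)
r=cen(red,(225,190,285,245)); W=np.array([ray('wrist',s,u,v,.132) for u,v in r])[:,:2].astype(np.float32)
print('cap@top',cv2.minEnclosingCircle(W), cv2.boundingRect(r.astype(np.int32)))
c=cen(red,(195,225,235,262)); print('clip px',cv2.boundingRect(c.astype(np.int32)),ray('wrist',s,*c.mean(0),.034))
# rule left/right edges per row
gray=im.mean(2)
for v in range(185,300,10):
    row=gray[v,195:240]; sm=(S[v,195:240]<70)&(row>90); ix=np.where(sm)[0]
    if len(ix): a=ray('wrist',s,195+ix[0],v,.030);b=ray('wrist',s,195+ix[-1],v,.030); print(v,a[:2].round(4),b[:2].round(4))
cv2.imwrite('pics/w1c.png',cv2.resize(im[170:325,190:290,::-1],None,fx=5,fy=3.8,interpolation=cv2.INTER_CUBIC))
```

```text
green ((0.48473554849624634, 0.3156517744064331), 0.04156359285116196)
cap@top ((0.44797056913375854, 0.16635343432426453), 0.01707092858850956) (235, 200, 32, 35)
clip px (205, 239, 20, 9) [0.52094504 0.11733075 0.034     ]
185 [0.4422 0.1132] [0.4422 0.1411]
195 [0.4554 0.1114] [0.4554 0.1357]
205 [0.4688 0.1108] [0.4688 0.1289]
215 [0.4825 0.1102] [0.4825 0.1285]
225 [0.4965 0.1097] [0.4965 0.1281]
235 [0.5108 0.1091] [0.5107 0.1264]
255 [0.5402 0.1065] [0.5401 0.1242]
265 [0.5553 0.1059] [0.5553 0.1237]
275 [0.5708 0.1052] [0.5708 0.1232]
285 [0.5866 0.1031] [0.5866 0.1102]
295 [0.6027 0.1024] [0.6027 0.1209]
```

View pics/w1c.png

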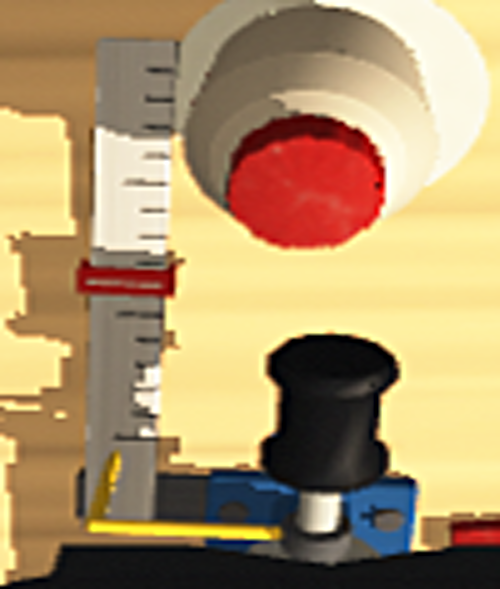

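The rule lies at about −3.5° yaw, the green centre is at (0.484, 0.316) and the bottle axis at about (0.451, 0.168). I'll line up and descend over the bottle, with the grasp about 59 mm above the board so the gripper body clears the cap.

carry_out(
  steps=[
    [0.015,0,0,0.061],
    [0.014,0,0,0],
    [0,0.03,0,0],
    [0,0.03,0,0],
    [0,0.03,0,0],
    [0,0.03,0,0],
    [0,0.03,0,0],
    [0,0.01,0,0],
    [0,0.007,0,0],
    [0,0,0,0],
  ],
)

```text
time_s: 6.3
ee_pos: [0.4516, 0.1696, 0.0784]
ee_rot: [[0.998, -0.0, 0.059], [-0.059, -0.0, 0.998], [-0.0, -1.0, -0.0]]
contact_force: [0.1, 0.0, -0.6]
opening: 0.0853
```

Run:
```python
from h import *
s,im=snap('side','s1'); print(s['ee_pos'],s['ee_rot'],s['contact_force'])
s,w=snap('wrist')
a=cv2.resize(im[150:330,130:330,::-1],(400,360)); b=cv2.resize(w[100:320,100:420,::-1],(400,275))
o=np.zeros((360,800,3),np.uint8);o[:,:400]=a;o[:275,400:]=b;cv2.imwrite('pics/s1.png',o)
```

```text
[0.45162104 0.16964707 0.0784128 ] [[ 9.98272116e-01 -1.57540040e-04  5.87601771e-02]
 [-5.87601806e-02 -1.74614216e-05  9.98272128e-01]
 [-1.56241794e-04 -9.99999987e-01 -2.66883315e-05]] [ 0.138585    0.01612964 -0.63791133]
```

View pics/s1.png

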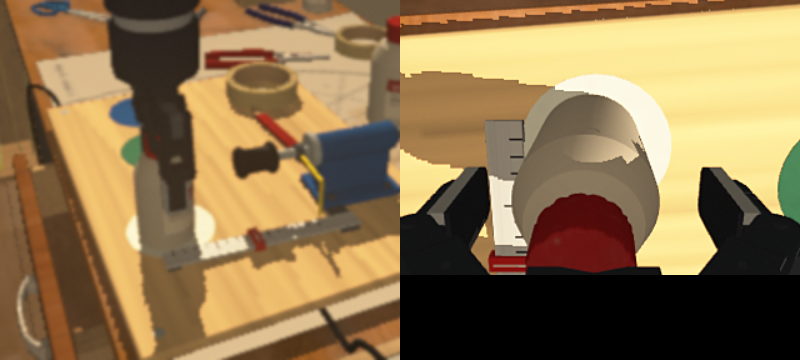

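The side and wrist views show the fingers straddling the bottle. It is about 2 mm off centre to the right, and the cap clears the gripper body. I'll centre and close.

carry_out(
  steps=[
    [0,0,-0.002,0],
    [0,0,0,0],
    [0,0,0,0],
    [0,0,0,0],
    [0,0,0,0],
    [0,0,0,0],
    [0,0,0,0],
    [0,0,0,0],
    [0,0,0,0],
  ],
  jaw=0.1,
)

```text
time_s: 7.3
ee_pos: [0.452, 0.1676, 0.0794]
ee_rot: [[0.998, 0.002, 0.059], [-0.059, -0.0, 0.998], [0.002, -1.0, 0.0]]
contact_force: [-3.0, -1.5, 9.8]
opening: 0.0518
```

Run:
```python
from h import *
s,im=snap('wrist')
find('wrist',s,['flux_bottle','green_mark'],2)
R=np.array(s['ee_rot']);p=np.array(s['ee_pos']);print(p,s['contact_force'],s['torque'],s['opening'])
print('to green in tool',R.T@(np.array([.484,.316,p[2]])-p))
```

```text
wrist flux_bottle 0.75 [0.4495 0.1727 0.0258]
wrist green_mark 0.9 [0.4812 0.3138 0.0226]
[0.45195649 0.16760046 0.0793646 ] [-3.02205627 -1.51816507  9.76952095] [-0.18862207  0.47640273  0.04313361] 0.051761578145181696
to green in tool [2.32591036e-02 4.99751480e-05 1.50027400e-01]
```

The grip is on at 52 mm, pressing lightly downwards with about 10 N. Sliding to the green mark.

carry_out(
  steps=[
    [0.001,0,0.005,0],
    [0.0015,0,0.01,0],
    [0.0015,0,0.01,0],
    [0.0015,0,0.01,0],
    [0.0015,0,0.01,0],
    [0.0015,0,0.01,0],
    [0.0015,0,0.01,0],
    [0.0015,0,0.01,0],
  ],
)

```text
time_s: 8.25
ee_pos: [0.4679, 0.241, 0.0794]
ee_rot: [[0.998, 0.002, 0.06], [-0.06, -0.003, 0.998], [0.002, -1.0, -0.002]]
contact_force: [-0.8, -7.5, 10.8]
opening: 0.0521
```

carry_out(
  steps=[
    [0.0015,0,0.01,0],
    [0.0015,0,0.01,0],
    [0.0015,0,0.01,0],
    [0.0015,0,0.01,0],
    [0.0015,0,0.01,0],
    [0.0015,0,0.01,0],
    [0.0015,0,0.01,0],
    [0.001,0,0.005,0],
    [0,0,0,0],
  ],
)

```text
time_s: 9.15
ee_pos: [0.4838, 0.3161, 0.0794]
ee_rot: [[0.998, 0.002, 0.059], [-0.059, -0.001, 0.998], [0.002, -1.0, -0.001]]
contact_force: [-0.5, -3.6, 7.8]
opening: 0.0516
```

Run:
```python
from h import *
s,im=snap('side'); find('side',s,['flux_bottle','green_mark'],3)
print(s['ee_pos'],s['contact_force'],s['opening'])
s,w=snap('wrist'); find('wrist',s,['flux_bottle','green_mark'],3)
a=cv2.resize(im[150:330,130:330,::-1],(400,360)); b=cv2.resize(w[100:320,100:420,::-1],(400,275))
o=np.zeros((360,800,3),np.uint8);o[:,:400]=a;o[:275,400:]=b;cv2.imwrite('pics/s2.png',o)
```

```text
side flux_bottle 0.96 [8.270e-01 2.025e-01 5.000e-04]
side flux_bottle 0.81 [0.4795 0.3155 0.0282]
side flux_bottle 0.68 [ 0.8011  0.2989 -0.0045]
side green_mark 0.6 [0.4787 0.3178 0.0286]
[0.48382611 0.3160629  0.07940482] [-0.45653862 -3.56307199  7.78476299] 0.051647482101662597
wrist flux_bottle 0.67 [0.4831 0.3178 0.0293]
wrist green_mark 0.73 [0.4555 0.1706 0.0227]
```

View pics/s2.png

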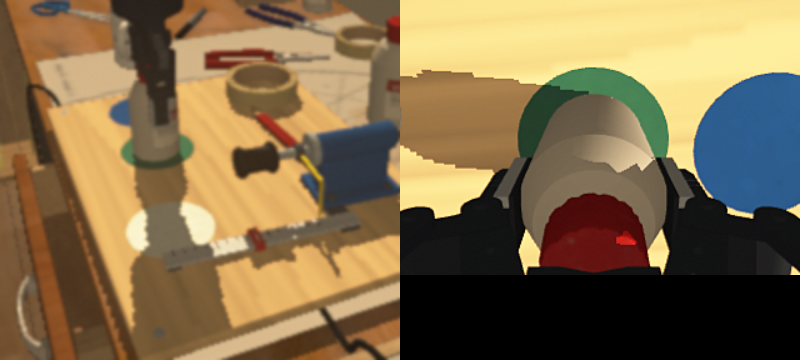

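The bottle stands upright in the middle of the green disc, with a green rim showing all round. I'll release and rise.

carry_out(
  steps=[
    [0,0,0,0],
    [0,0,0,0],
    [0,0,0,0],
    [0,0,0,0],
    [0,0,0,0],
    [0,0,0,0],
  ],
  jaw=1,
)

```text
time_s: 10.05
ee_pos: [0.4831, 0.316, 0.0782]
ee_rot: [[0.998, -0.0, 0.059], [-0.059, -0.0, 0.998], [-0.0, -1.0, -0.0]]
contact_force: [-0.1, 0.2, -0.3]
opening: 0.0852
```

carry_out(
  steps=[
    [0,-0.01,0,0],
    [0,-0.02,0,0],
    [0,-0.03,0,0],
    [0,-0.03,0,0],
    [0,-0.04,0,0],
    [-0.01,-0.02,-0.04,0],
    [-0.01,0,-0.04,0],
    [-0.01,0,-0.04,0],
    [0,0,0,0],
  ],
)

```text
time_s: 10.95
ee_pos: [0.4445, 0.1947, 0.2293]
ee_rot: [[0.998, -0.0, 0.062], [-0.062, -0.001, 0.998], [-0.0, -1.0, -0.001]]
contact_force: [-0.8, 0.3, 0.2]
opening: 0.0858
```

Run:
```python
from h import *
s,im=snap('wrist','w3'); find('wrist',s,['flux_bottle','green_mark','knob','pointer','red_clip','length_stop'],3)
print(s['ee_pos'],s['contact_force'],s['opening'],s['time_s'])
```

```text
wrist flux_bottle 0.8 [0.4822 0.3211 0.0246]
wrist flux_bottle 0.63 [0.5216 0.1206 0.0339]
wrist flux_bottle 0.45 [0.599  0.1642 0.0262]
wrist knob 0.6 [0.5427 0.1645 0.079 ]
wrist pointer 0.61 [0.5859 0.1139 0.041 ]
wrist red_clip 0.57 [0.5206 0.1159 0.0358]
wrist red_clip 0.42 [0.5969 0.1665 0.0261]
[0.44454806 0.19471569 0.22932932] [-0.77588884  0.31600367  0.22278244] 0.08584673220227486 10.95
```

View pics/w3.png

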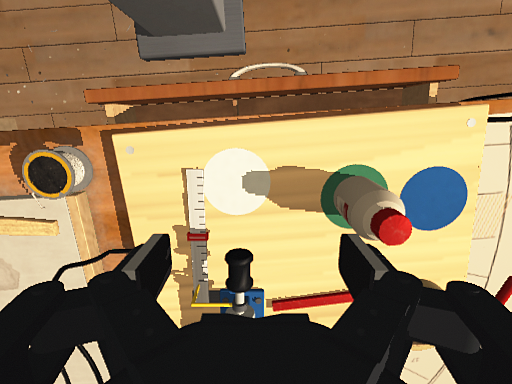

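The bottle is upright on the green mark, and the knob at (239,270) is clear. Moving over it and descending.

carry_out(
  steps=[
    [0.025,0,-0.005,0],
    [0.025,0,-0.005,0],
    [0.025,0,-0.005,0],
    [0.025,0,-0.0045,0],
    [0,0.03,0,0],
    [0,0.03,0,0],
    [0,0.03,0,0],
    [0,0.03,0,0],
    [0,0,0,0],
  ],
)

```text
time_s: 12.2
ee_pos: [0.5421, 0.1727, 0.1045]
ee_rot: [[0.998, -0.007, 0.058], [-0.058, -0.001, 0.998], [-0.007, -1.0, -0.002]]
contact_force: [-0.8, -0.8, 0.9]
opening: 0.0856
```

Run:
```python
from h import *
s,im=snap('side'); find('side',s,['flux_bottle','knob','pointer','red_clip'],2)
print(s['ee_pos'],s['contact_force'],s['opening'])
s,w=snap('wrist'); find('wrist',s,['knob','pointer','red_clip'],2)
a=cv2.resize(im[150:330,130:330,::-1],(400,360)); b=cv2.resize(w[100:384,100:420,::-1],(400,355))
o=np.zeros((360,800,3),np.uint8);o[:,:400]=a;o[:355,400:]=b;cv2.imwrite('pics/s3.png',o)
```

```text
side flux_bottle 0.83 [0.8285 0.2022 0.0016]
side flux_bottle 0.59 [ 0.7976  0.2991 -0.0048]
side knob 0.56 [0.5431 0.1715 0.0781]
side pointer 0.83 [0.5871 0.1156 0.0355]
side red_clip 0.58 [0.5193 0.119  0.0259]
[0.54205381 0.17272655 0.10446859] [-0.80652621 -0.8381554   0.94790182] 0.08562513126474586
wrist knob 0.58 [0.5451 0.1658 0.0794]
wrist pointer 0.73 [0.5882 0.1116 0.0375]
wrist red_clip 0.61 [0.5213 0.1183 0.0354]
```

View pics/s3.png

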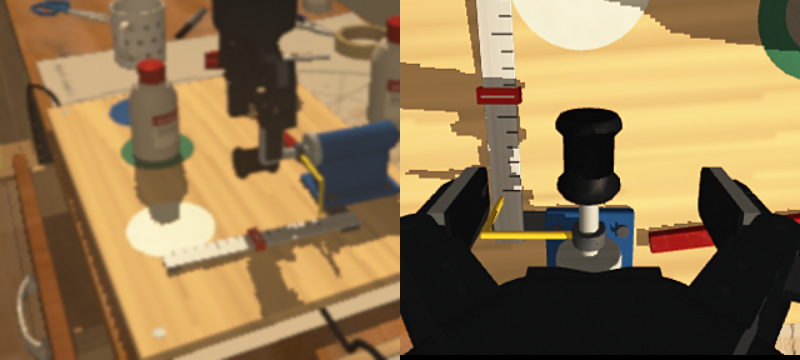

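The wrist view shows the knob at (589,155), just left of the jaw middle (594). I'll shift about 3 mm, descend and grip.

carry_out(
  steps=[
    [0.001,0.01,-0.002,0],
    [0,0.01,-0.001,0],
    [0,0.009,0,0],
    [0,0,0,0],
  ],
)

```text
time_s: 13.05
ee_pos: [0.5444, 0.1693, 0.0774]
ee_rot: [[0.998, -0.003, 0.059], [-0.059, -0.0, 0.998], [-0.003, -1.0, -0.001]]
contact_force: [0.3, 0.6, -0.7]
opening: 0.0854
```

carry_out(
  steps=[
    [0,0,0,0],
    [0,0,0,0],
    [0,0,0,0],
    [0,0,0,0],
    [0,0,0,0],
    [0,0,0,0],
    [0,0,0,0],
    [0,0,0,0],
    [0,0,0,0],
    [0,0,0,0],
  ],
  jaw=-1,
)

```text
time_s: 14.05
ee_pos: [0.5436, 0.1706, 0.0797]
ee_rot: [[0.998, -0.003, 0.057], [-0.057, 0.002, 0.998], [-0.003, -1.0, 0.002]]
contact_force: [-7.8, 4.4, 10.2]
opening: 0.0231
```

carry_out(
  steps=[
    [0,0,0,0],
    [0,0,0,0],
    [0,0,0,0],
  ],
)

```text
time_s: 14.35
ee_pos: [0.5436, 0.1707, 0.0797]
ee_rot: [[0.998, -0.003, 0.057], [-0.057, 0.002, 0.998], [-0.003, -1.0, 0.002]]
contact_force: [-7.9, 3.5, 9.1]
opening: 0.0232
```

The knob is gripped in its waist. Pulling about 55 mm first, then checking.

carry_out(
  steps=[
    [-0.004,0,0,0],
    [-0.008,0,0,0],
    [-0.008,0,0,0],
    [-0.008,0,0,0],
    [-0.008,0,0,0],
    [-0.008,0,0,0],
    [-0.007,0,0,0],
    [-0.004,0,0,0],
    [0,0,0,0],
    [0,0,0,0],
  ],
)

```text
time_s: 15.35
ee_pos: [0.4925, 0.1739, 0.0799]
ee_rot: [[0.998, 0.004, 0.058], [-0.058, 0.002, 0.998], [0.004, -1.0, 0.002]]
contact_force: [6.8, 6.4, -4.8]
opening: 0.0229
```

Run:
```python
from h import *
s,im=snap('side','s4f'); find('side',s,['flux_bottle','knob','pointer','red_clip'],2)
print(s['ee_pos'],s['contact_force'],s['torque'],s['opening'])
s,w=snap('wrist','w4f'); find('wrist',s,['knob','pointer','red_clip'],2)
s,t=snap('top'); find('top',s,['knob','pointer','red_clip','flux_bottle'],3)
a=cv2.resize(im[190:310,180:320,::-1],(420,360),interpolation=cv2.INTER_CUBIC); b=cv2.resize(w[150:384,100:420,::-1],(380,278))
o=np.zeros((360,800,3),np.uint8);o[:,:420]=a;o[:278,420:]=b;cv2.imwrite('pics/s4.png',o)
```

```text
side flux_bottle 0.88 [0.479  0.317  0.0253]
side flux_bottle 0.79 [ 0.7965  0.3011 -0.0016]
side knob 0.67 [0.5326 0.6033 0.0011]
side knob 0.66 [0.4896 0.1725 0.0805]
side pointer 0.79 [0.5332 0.1145 0.0369]
side pointer 0.46 [0.4559 0.1759 0.0244]
side red_clip 0.54 [0.5186 0.1193 0.0285]
[0.49251583 0.173901   0.0798527 ] [ 6.8458276   6.36819991 -4.8016271 ] [ 1.03853958 -1.05826097  0.54436813] 0.022905703548381073
wrist knob 0.56 [0.4958 0.1685 0.0794]
wrist red_clip 0.82 [0.5196 0.1185 0.0338]
top knob 0.63 [0.4914 0.1743 0.0776]
top knob 0.19 [0.493  0.4134 0.0223]
top flux_bottle 0.95 [ 0.7933  0.3041 -0.0063]
top flux_bottle 0.93 [ 0.8255  0.2002 -0.005 ]
top flux_bottle 0.87 [0.4839 0.3185 0.0247]
```

View pics/s4.png

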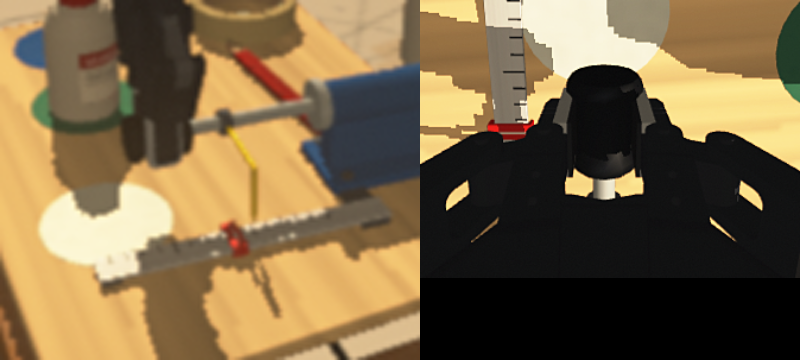

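The rod is drawn about 51 mm. In the side crop the pointer tip is at (253,217) and the clip at (233,238), so about 14 mm remain. I'll work it out by casting side-camera rays into the rule's vertical plane.

```bash
cat > gap.py <<'E'
from h import *
def gap(s,im):
    hsv=cv2.cvtColor(im,cv2.COLOR_RGB2HSV).astype(int);H,S,V=[hsv[...,i] for i in range(3)]
    d=np.array([.998,-.058,0]);n=np.array([.058,.998,0]);p0=np.array([.540,.1153,.03])
    M=T('side',s);k=optics.get_calibration('side');o=M[:3,3]
    def pl(u,v):
        r=M[:3,:3]@np.array([(u-k['cx'])/k['fx'],(v-k['cy'])/k['fy'],1]); return o+r*(n@(p0-o))/(n@r)
    Y=(H>20)&(H<32)&(S>150); R=((H<8)|(H>172))&(S>130)
    m=np.zeros(Y.shape,bool);m[225:285,235:300]=1
    def blob(q):
        n_,l,st,c=cv2.connectedComponentsWithStats((q&m).astype(np.uint8),connectivity=8)
        i=1+np.argmax(st[1:,4]);return np.argwhere(l==i)[:,::-1]
    y=blob(Y);r=blob(R)
    for v in range(y[:,1].max()-6,y[:,1].max()+1):
        u=y[y[:,1]==v][:,0].mean(); print('yel',u,v,pl(u,v).round(4))
    print('red box',r.min(0),r.max(0),'cen',r.mean(0),pl(*r.mean(0)).round(4), 'at z=.034',ray('side',s,*r.mean(0),.034).round(4))
    for z in (.030,.034,.036): print('proj clip (.5205) z',z,proj('side',s,[.5205,.1165,z]).round(1))
    tip=pl(y[y[:,1]>=y[:,1].max()-4][:,0].mean(),y[:,1].max());print('gap',d@(tip-pl(*r.mean(0))))
E
python3 - <<'E'
from gap import *
im=cv2.imread('pics/s4f.png')[:,:,::-1].copy()
gap(telemetry.read_state(),im)
E
```

```text
yel 261.0 240 [0.5267 0.1161 0.0933]
yel 261.5 241 [0.5277 0.116  0.0909]
yel 262.5 242 [0.5296 0.1159 0.0884]
yel 263.0 243 [0.5306 0.1158 0.086 ]
yel 263.5 244 [0.5315 0.1158 0.0837]
yel 264.0 245 [0.5325 0.1157 0.0813]
yel 264.0 246 [0.5325 0.1157 0.0791]
red box [254 265] [262 274] cen [258.25       269.79166667] [0.5218 0.1164 0.0289] at z=.034 [0.5193 0.1105 0.034 ]
proj clip (.5205) z 0.03 [257.6 269.5]
proj clip (.5205) z 0.034 [257.6 267.7]
proj clip (.5205) z 0.036 [257.6 266.8]
gap 0.009279206692802777
```

carry_out(
  steps=[
    [-0.004,0,0,0],
    [-0.004,0,0,0],
    [-0.003,0,0,0],
    [0,0,0,0],
    [0,0,0,0],
    [0,0,0,0],
  ],
)

```text
time_s: 16.65
ee_pos: [0.4819, 0.1746, 0.0798]
ee_rot: [[0.998, 0.004, 0.058], [-0.058, 0.002, 0.998], [0.004, -1.0, 0.002]]
contact_force: [6.7, 6.1, -5.0]
opening: 0.0232
```

```bash
cat > g2.py <<'E'
from h import *
def meas(f):
    im=cv2.imread(f)[:,:,::-1].astype(float); s=telemetry.read_state()
    y=np.minimum(im[...,0],im[...,1])-im[...,2]   # yellowness
    a=[];
    for v in range(247,262):
        row=y[v,248:275]; b=np.median(row); i=np.argmax(row-b); w=np.clip((row-b)[max(i-2,0):i+3],0,None)
        a.append((v,248+max(i-2,0)+(w*np.arange(len(w))).sum()/w.sum(),row[i]-b))
    r=im[...,0]-np.maximum(im[...,1],im[...,2]); m=np.zeros_like(r);m[258:280,245:272]=1
    w=np.clip(r-60,0,None)*m; vv,uu=np.mgrid[:r.shape[0],:r.shape[1]]
    print('wire',[(v,round(u,1),int(q)) for v,u,q in a]); print('clip',(w*uu).sum()/w.sum(),(w*vv).sum()/w.sum())
E
python3 - <<'E'
from g2 import *
meas('pics/s4f.png')
s,im=snap('side','s5f'); find('side',s,['pointer','red_clip','knob'],2); meas('pics/s5f.png')
print(s['ee_pos'],s['contact_force'],s['opening'],s['time_s'])
a=proj('side',s,[.5205,.1165,.034]);b=proj('side',s,[.5305,.1159,.034]);print(a,b,proj('side',s,[.5205,.1165,.06]))
s,t=snap('top'); find('top',s,['pointer','red_clip'],2)
c=np.vstack([cv2.resize(im[225:295,220:300,::-1],(640,560),interpolation=cv2.INTER_CUBIC)])
cv2.imwrite('pics/s5.png',c)
E
```

```text
wire [(247, np.float64(252.9), 5), (248, np.float64(253.7), 5), (249, np.float64(254.0), 5), (250, np.float64(255.0), 5), (251, np.float64(256.0), 5), (252, np.float64(257.0), 5), (253, np.float64(257.2), 6), (254, np.float64(257.3), 4), (255, np.float64(263.3), 6), (256, np.float64(258.4), 5), (257, np.float64(263.6), 6), (258, np.float64(263.6), 6), (259, np.float64(263.3), 4), (260, np.float64(263.4), 5), (261, np.float64(263.2), 3)]
clip 257.40255591054313 269.2547923322684
side pointer 0.59 [0.5223 0.1182 0.0334]
side red_clip 0.65 [0.5184 0.1209 0.028 ]
side red_clip 0.51 [0.4813 0.3163 0.0268]
side knob 0.92 [0.4818 0.1737 0.0795]
wire [(247, np.float64(258.7), 17), (248, np.float64(253.2), 5), (249, np.float64(254.7), 6), (250, np.float64(255.4), 6), (251, np.float64(254.5), 6), (252, np.float64(255.2), 5), (253, np.float64(255.8), 4), (254, np.float64(248.6), 4), (255, np.float64(262.3), 4), (256, np.float64(249.1), 5), (257, np.float64(249.5), 4), (258, np.float64(250.6), 3), (259, np.float64(262.8), 4), (260, np.float64(250.8), 2), (261, np.float64(263.5), 3)]
clip 258.7703879651623 269.20269200316704
[0.48185763 0.17458271 0.07984965] [ 6.68036185  6.0756551  -4.96449989] 0.02324827907904755 16.65
[257.58834328 267.71499811] [262.70285677 266.55326241] [257.62241674 256.11558548]
top pointer 0.73 [0.5222 0.1188 0.0395]
top pointer 0.15 [0.6265 0.283  0.0229]
top red_clip 0.45 [ 5.539e-01  2.516e-01 -3.000e-04]
top red_clip 0.41 [0.5202 0.118  0.0284]
```

View pics/s5.png

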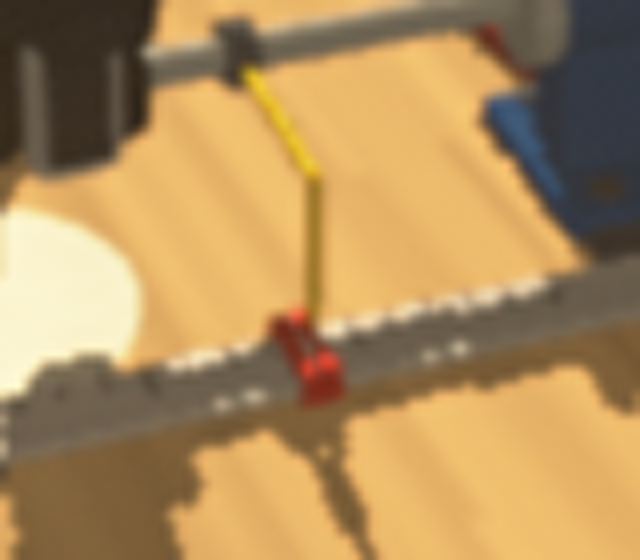

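The wire is at column 258.8 and the clip middle at about 258.1, so it is still about 1.5–2 mm short. The networks' pointer-to-clip gap also gives 2–4 mm. Pulling 2 mm more.

carry_out(
  steps=[
    [-0.001,0,0,0],
    [-0.001,0,0,0],
    [0,0,0,0],
    [0,0,0,0],
    [0,0,0,0],
  ],
)

```text
time_s: 17.5
ee_pos: [0.4799, 0.1747, 0.0798]
ee_rot: [[0.998, 0.004, 0.058], [-0.058, 0.002, 0.998], [0.004, -1.0, 0.002]]
contact_force: [6.5, 5.0, -4.9]
opening: 0.0232
```

Run:
```python
from h import *
P=[];ims=[]
for i in range(5):
    for c in ['side','top']:
        s,im=snap(c); M=T(c,s); 
        r=[]
        for t,y in (('pointer',.117),('red_clip',.118)):
            q=[ (M@np.r_[d['point'],1])[:3] for d in optics.pinpoint(c,t)]
            q=[p for p in q if abs(p[1]-y)<.012 and abs(p[0]-.52)<.02]
            r.append(q[0][0]+.058*(q[0][1]-.117) if q else np.nan)
        P.append(r)
        if c=='side': ims.append(im.astype(float))
        else: tp=im
P=np.array(P);print(P.round(4),np.nanmean(P[0::2],0),np.nanmean(P[1::2],0))
print(s['ee_pos'],s['contact_force'],s['opening'],s['time_s'])
im=np.mean(ims,0).astype(np.uint8)
a=cv2.resize(im[240:285,235:285,::-1],(400,360),interpolation=cv2.INTER_NEAREST)
b=cv2.resize(tp[195:265,325:395,::-1],(360,360),interpolation=cv2.INTER_NEAREST)
cv2.imwrite('pics/s6.png',np.hstack([a,b]))
for x in (.5185,.5205,.5225): print(x,proj('side',s,[x,.1165,.036]),proj('top',s,[x,.1165,.036]))
```

```text
[[0.5206 0.5219]
 [   nan 0.5194]
 [0.5205    nan]
 [   nan 0.5187]
 [0.5203 0.52  ]
 [   nan    nan]
 [0.5205 0.5202]
 [0.5178    nan]
 [   nan 0.5202]
 [   nan 0.5193]] [0.52048044 0.52060141] [0.51784197 0.51914084]
[0.47993474 0.17470597 0.07986101] [ 6.59807265  6.71804904 -3.82287257] 0.023001230827620435 18.85
0.5185 [256.58618061 267.10864164] [357.99303875 232.64289837]
0.5205 [257.59092144 266.83732981] [357.95819537 231.84207926]
0.5225 [258.59337799 266.56663481] [357.92336471 231.04155256]
```

View pics/s6.png

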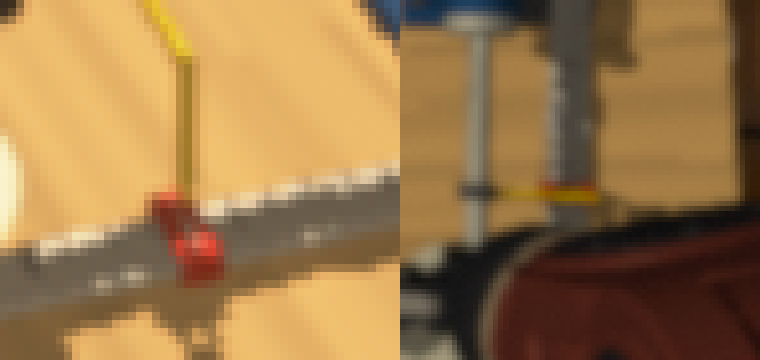

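Run:
```python
from h import *
s=telemetry.read_state()
for x in (.5185,.5205,.5225): print(x,proj('top',s,[x,.1165,.079]),proj('top',s,[x,.1165,.034]),proj('side',s,[x,.1165,.039]))
for y in (.1035,.1295): print(proj('side',s,[.5205+.058*(.1165-y)*-1,y,.034]))
im=optics.read_camera('top'); print(im[228:238,338:364:5].tolist()[0:0]); 
f=im.astype(float)
for u in (348,350): print(u,f[226:240,u].astype(int).tolist())
for u in (354,358,362): print(u,f[226:240,u].astype(int).tolist())
```

```text
0.5185 [362.82669124 233.41253251] [357.77902934 232.60882291] [256.58800469 265.78669222]
0.5205 [362.78924093 232.5729146 ] [357.74429942 231.80972132] [257.5948019  265.51633207]
0.5225 [362.75180496 231.73361806] [357.70958215 231.01091087] [258.59930546 265.24658783]
[260.03556245 272.023864  ]
[255.22395043 263.55196611]
[]
348 [[161, 122, 67], [158, 120, 66], [159, 121, 67], [161, 123, 67], [165, 125, 64], [166, 127, 51], [163, 125, 33], [156, 120, 42], [159, 121, 61], [162, 123, 67], [161, 123, 68], [149, 113, 62], [116, 88, 49], [68, 52, 30]]
350 [[160, 122, 67], [157, 119, 65], [159, 120, 66], [161, 121, 66], [163, 122, 63], [165, 124, 50], [161, 123, 28], [155, 118, 38], [158, 119, 59], [162, 123, 68], [159, 121, 67], [142, 108, 61], [102, 77, 44], [55, 42, 27]]
354 [[117, 104, 85], [117, 104, 86], [123, 108, 89], [123, 98, 80], [121, 74, 54], [130, 69, 21], [137, 87, 0], [126, 90, 12], [101, 77, 40], [93, 78, 59], [101, 89, 71], [101, 91, 75], [83, 75, 62], [60, 53, 43]]
358 [[70, 66, 57], [70, 65, 57], [71, 65, 56], [74, 62, 53], [82, 55, 38], [108, 71, 13], [133, 97, 0], [134, 100, 0], [105, 78, 37], [79, 67, 54], [74, 68, 59], [75, 69, 60], [72, 66, 55], [68, 59, 47]]
362 [[95, 74, 44], [95, 73, 44], [95, 73, 44], [99, 72, 42], [110, 67, 37], [123, 69, 25], [133, 86, 7], [133, 94, 1], [110, 77, 22], [89, 64, 34], [88, 67, 40], [95, 73, 44], [91, 71, 44], [67, 53, 34]]
```

The independent checks agree to about 1 mm: side wire versus clip +1 mm, networks 0 mm, top view about −0.5 mm. Handing in while holding.

```bash
python3 -c "
from plant import ctrl,telemetry
s=telemetry.read_state();print(s['time_s'],s['opening'],s['ee_pos']);print(ctrl.sign_off())"
```

```text
19.05 0.023272087360998676 [0.47994094 0.17470093 0.07985785]
the job is handed in; nothing more can be done
None
```

I slid the flux bottle along the board onto the green mark, held in the jaws and pressed lightly down. I then gripped the knob by its waist, pulled the rod out about 65 mm and handed the job in at 19 s, still gripping.

**Last checks:**
- **Pointer and clip:** The pointer is over the clip's middle to within about 1 mm. The side image put it about 1 mm short of the middle, the side-camera networks gave 0, and the top image put it about 0.5 mm past. One top-camera network reading of the pointer was about 1.3 mm past the middle.
- **Pull distance:** Arm travel is a looser check. It gives about 64 mm, against the roughly 67 mm I first measured between pointer and clip.
- **Bottle:** Later readings put it at (0.479–0.484, 0.317–0.319), against the mark's centre at about (0.484, 0.316), upright with the green rim showing.
- **Grip and force:** The jaw opening held steady at 23 mm, and forces stayed near 10 N.
- **Tape roll, pencil and mug:** The arm stayed clear of all three. I did not measure their positions again at the end.

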